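# Start a water-resistance test on a loaded watch tester

### The arm

A 6-joint arm with a two-finger parallel gripper is mounted at the origin on the work surface. World frame = base frame: x ahead of the robot, y to its left, z up, the work surface at z = 0. Lengths are in m, angles in degrees, forces in N, time in s.
With the tool pointing down it reaches from about 0.325 to 1 m from the base axis. Payload 5.1 kg.
Tool frame: the origin (TCP) lies between the finger pads; the fingertips stand 17 mm ahead of it and the grasp point (between the pads) lies 2 mm behind it (tips_ahead is the z of the fingertips in the tool frame, in m); z points along the fingers, y is the line along which they close (so a half turn about z gives the same grasp; the last joint's range is limited). The gripper opens to 85 mm and grips with 20 to 120 N. Pads are 22 mm wide; open, the fingers measure 114 mm over their backs; the gripper's body (76 mm by 85 mm) begins 54 mm behind the grasp point. The pads swing forward as they close: fully open they stand 13 mm farther back than shut.
Start: joints at [68.262, 7.093, 94.555, -0, 78.352, -4.733], TCP at [0.19, 0.622, 0.248] pointing down, gripper open.
Joint ranges: [-149.61, 149.61], [-58.7, 133.49], [1.44, 155.28], [-77.14, 257.14], [18.33, 153.61], [-166.67, 166.67]. Speed limits (degrees/s): [147.25, 147.25, 180, 180, 180, 180].

### API

Orientations are given as a 3x3 rotation matrix whose columns are the frame's x, y, z axes.
In Python, from workcell import * gives the robot as it stands. The module is installed in compiled form; this text tells all that it offers.
- The arm moves only by the tool drive_tool, never from a script. Its argument "steps" is a list of rows, each a list of 2 entries, a list of its own where there are three numbers: the shift along the tool's x, y, z in m, then the turn, a rotation vector about the tool's x, y, z in rad. A call has 1 to 12 rows; each row is the pose to reach, as a shift and turn from the pose commanded when the call began, along the tool's axes at that moment; what a row does not reach only later rows make up. A row lasts 1/8 s, in which the tool goes at most 62.5 mm and 10.7 degrees, less where a joint would pass 70% of its speed; a pose out of reach is approached as far as the arm can. A call with a gripper value outside its range is refused whole. "grip" is the opening, from -1 (shut) to 1 (fully open), set as the call begins (left out, the last holds). The fingers move at their own pace and stop on an object; "grip_force" is the grip in N (left out, the last holds). Time passes only in rows, so rows that repeat a pose let the fingers close. It gives the time, the measured TCP pose, the force, the opening and the grip force at its end, in the units of the state.
- read_state(): the state, without advancing time (a new reading comes with each control period).
- camera(name): name is "scene" or "top"; returns a dict with "color" (480x640x3 uint8, red, green, blue), "range_z" (480x640 float32, m along the optical axis (not along the pixel's ray), 0 where there is no reading), "K" (3x3 intrinsics, pixels), "dist" ([k1, k2, p1, p2, k3] as OpenCV has them; the pictures are not rectified), "xyz" and "attitude" of the camera in the world. Camera axes: x right, y up, looking along -z (the intrinsics and any distortion apply to the point x, -y, -z); pixel columns grow to the right and rows downward; lengths in m; the calibration is good to about 2 mm. A picture is of the moment at which its call begins.
- close_job(): hands the job in; it is judged then, once.
The state is a dict: "clock": time; "joints": joint angles; "joint_vel": joint speeds; "tau": joint torques, N m; "tool_pos": TCP position; "tool_rot": TCP orientation; "ft_force": force on the tool from outside, world axes, zero at the start; "wrist_torque": the same for the moment, N m; "width": opening from 0.0 (shut) to 1.0 (fully open); "grasp_force": force on a finger pad.
Only numpy, scipy, OpenCV 4.12 (cv2) and the standard library are available. Lean on these libraries where they do the work, as an engineer would, in place of code of your own. Each camera call takes 0.05 s, during which the arm holds its last target. There are 200 camera calls.

### The job

The watch is already in the chamber of the water-resistance tester. With the fingertips, lightly throughout and gripping or lifting nothing, press the rocker to switch the tester on, tap the middle one of the three square programme keys, push the chamber lid down until it is fully shut without slamming it, and then tap the round start key. Keep to that order, press no other key, and leave the other things on the bench where they are.

Things in the scene. Friction and masses are not known exactly. Their poses are not given: they have to be found in the camera images.
- tester: White bench-top tester, 300 mm deep (x), 240 wide (y), 100 high, fixed. Origin: centre of its underside on the bench; x to its back, y to its left, z up. The front 110 mm is a panel rising backward at 12 degrees; row from left (+y): rocker, three square keys, round start key (at y = 86, 36, 0, -36, -86 mm; x = -117 mm); display behind. More than 25 N anywhere on it is too much.
- rocker_far (a point): Middle of the top face of the rocker's raised far half (toward the tester's back), 10 mm from its pivot; pressing this half down switches on. White rocker, 30 mm (x) by 22 mm, in a black frame at the panel's left end; axle along the tester's y. The point moves with it and sinks about 4 mm; z is square out of its face.
- rocker (a joint): Rocker angle in rad: 0 = off (start), 0.4 = fully on. A stiff hinge: it stays where it is left and takes about 1 N at the far half; counts as on beyond 0.28. Fully on, its top face is level. Beyond 4 N the whole rocker gives up to 3 mm in its springy mount.
- key_middle_top (a point): Centre of the top face of the middle square key, 20 by 20 mm, standing 9 mm proud of the panel, white plastic. Its z is square out of the panel (leaning 12 degrees toward the front).
- key_middle (a joint): Middle key travel in m, along the panel's normal: 0 = up, 0.006 = fully down; sprung, 1.5 N to start, 5 N fully down; counts as pressed beyond 0.0025; springs back up.
- key_left_top (a point): Centre of the top face of the left (+y) square key, the same as the middle one; not to be pressed.
- key_left (a joint): Left key travel in m, as for the middle key.
- key_right_top (a point): Centre of the top face of the right (-y) square key, the same as the middle one; not to be pressed.
- key_right (a joint): Right key travel in m, as for the middle key.
- start_top (a point): Centre of the top face of the round start key, 28 mm across, standing 9 mm proud of the panel at its right end, white plastic. Its z is square out of the panel.
- start (a joint): Start key travel in m: 0 = up, 0.006 = fully down; sprung as the square keys; counts as pressed beyond 0.0025.
- lid (a joint): Opening angle of the chamber lid in rad: 0 = fully shut, flat; it starts between 0.75 and 1.1, free edge up. Stiff hinge along the tester's y at the back: it stays where it is left; about 1 to 2 N at its front bar moves it. At 0 the hinge arms stop; pressed further, from about 4 N, the lid plate, carried on springs under them, gives up to 6 mm more onto the seal (9 N) and comes back.
- lid_hinge (a point): Middle of the lid's hinge axis, 103 mm above the bench, 136 mm behind the tester's origin. Turns with the lid: its -x points along the lid to the free edge, z out of its outer face.
- lid_front (a point): Middle of the lid's front bar on the outer (upper) face: 124 mm from the hinge axis along the lid, 17 mm above it square to the lid; moves with the lid; z out of the outer face. Plate: 13 mm thick, 135 mm from hinge to frame edge, 150 mm wide, aluminium frame (bars 22 mm) round a clear window, black lip 60 mm wide reaching 17 mm beyond. When shut the point is 120 mm above the bench.
- blower: Loose red-brown rubber dust blower, standing, 53 mm across, 110 mm high with a thin nozzle on top; origin at its foot. Bystander.
- dust_cover: Loose clear dust dome with a knob on a white disc, 90 mm across, 56 mm high; origin under its centre. Bystander.
- cushion: Loose grey watch cushion 52 by 80 mm, 40 mm high, with a steel watch on it, 52 mm high in all; origin under its centre. Bystander.
- travel_case: Loose black travel case, 90 by 105 mm, 49 mm high; origin under its centre. Bystander.

How it is judged (in metres and radians):
On the way, in this order (a step that is already met when the one before it is completed fails the run):
1. the rocker is switched on (beyond 0.28 rad) (value of joint rocker above 0.28 rad), for 0.1 s.
2. the middle square key is pressed (beyond 2.5 mm) (value of joint key_middle above 0.0025 m), for 0.05 s.
3. the lid is shut (below 0.04 rad) (value of joint lid below 0.04 rad), for 0.1 s.
4. the round start key is pressed (beyond 2.5 mm) (value of joint start above 0.0025 m), for 0.05 s.
At the end, for the whole second after the job is handed in: The rocker is on (beyond 0.28 rad), the lid is shut (below 0.04 rad), all four keys are up again (within 1 mm), and every bystander is within 15 mm of where it began (value of joint rocker above 0.28 rad and value of joint lid below 0.04 rad and value of joint each of key_left, key_middle, key_right, start below 0.001 m and distance of each of blower, dust_cover, cushion, travel_case from where it was at the start of the episode below 0.015 m); the robot touches nothing.
It fails at once if a key is pressed out of turn: the middle or start key (beyond 1.5 mm) while the rocker is off, or the start key while the lid is not shut (above 0.06 rad) ((value of joint rocker below 0.2 rad and value of joint any of key_middle, start above 0.0015 m) or (value of joint lid above 0.06 rad and value of joint start above 0.0015 m)).
It fails at once if the left or right square key is pressed (beyond 2 mm) (value of joint any of key_left, key_right above 0.002 m).
It fails at once if the fingers load the tester with more than 25 N, or the arm or the gripper's body presses on it (more than 3 N) (contact force between the fingers and tester above 25 N or contact force between the arm and tester above 3 N).
It fails at once if the lid is slammed (shutting faster than 3 rad/s) or lifted open past 1.25 rad (velocity of joint lid below -3 rad/s or value of joint lid above 1.25 rad).
It fails at once if a bystander is shifted or lifted by more than 15 mm (distance of any of blower, dust_cover, cushion, travel_case from where it was at the start of the episode above 0.015 m).
It also fails if it takes over 54 s, if anything falls off the work surface, if the arm or the gripper's body presses on something with over 40 N, if the wrist force passes 120 N, or if a joint passes its speed limit or range.

## Working session

There is one attempt and no reset: what is moved stays moved. The work goes in short steps, Python scripts to look and compute and a tool call to move; the robot and the scene stay as the last step left them, time stands still between calls to the robot, and variables do not carry over. Pictures are saved under pics/ and viewed, at most 10 in all, crops included, and the job is handed in when it is done.

Besides the shell and the picture viewer there is one more tool, called after "Call:" by a JSON object that holds its "name" and its "arguments", one argument or row to a line. drive_tool: Moves the arm, as the interface text tells. Its arguments: {"type":"object","properties":{"steps":{"type":"array","items":{"type":"array"}},"grip":{"type":"number"},"grip_force":{"type":"number"}},"required":["steps"]}

```bash
mkdir -p pics; cat > h.py <<'E'
from workcell import *
import numpy as np, cv2
def shot(n,f=None):
    c=camera(n)
    if f: cv2.imwrite(f,c["color"][:,:,::-1])
    return c
def pix2w(c,u,v,d=None):
    p=cv2.undistortPoints(np.array([[[u,v]]],float),c["K"],np.array(c["dist"]))[0,0]
    if d is None:
        w=c["range_z"][int(v)-1:int(v)+2,int(u)-1:int(u)+2]; d=np.median(w[w>0])
    return np.array(c["xyz"])+np.array(c["attitude"])@np.array([p[0]*d,-p[1]*d,-d])
def cloud(c):
    h,w=c["range_z"].shape
    u,v=np.meshgrid(np.arange(w),np.arange(h))
    p=cv2.undistortPoints(np.stack([u,v],-1).reshape(-1,1,2).astype(float),c["K"],np.array(c["dist"]))[:,0]
    d=c["range_z"].reshape(-1,1)
    P=np.hstack([p[:,:1]*d,-p[:,1:]*d,-d])@np.array(c["attitude"]).T+np.array(c["xyz"])
    P[d[:,0]==0]=np.nan
    return P.reshape(h,w,3)
E
python3 - <<'E'
from h import *
import pickle
for n in("scene","top"):
    c=shot(n,f"pics/{n}0.png"); pickle.dump(c,open(n+"0.pkl","wb"))
    print(n,c["xyz"],c["attitude"],c["dist"],c["K"])
s=read_state();print(s["clock"],s["tool_pos"],s["tool_rot"],s["ft_force"])
E
```

```text
scene [ 1.22929449 -0.1817654   0.56167046] [[ 0.33586839 -0.53356267  0.77621086]
 [ 0.94185539  0.18146195 -0.28280734]
 [ 0.0100427   0.82606443  0.56348621]] [-0.04744598  0.          0.          0.          0.        ] [[468.543898     0.         322.80258543]
 [  0.         468.543898   245.17796359]
 [  0.           0.           1.        ]]
top [0.47189584 0.04001653 1.31259206] [[-0.01948649  0.99303286 -0.11621538]
 [-0.99977281 -0.01834951  0.01084538]
 [ 0.00863733  0.11640031  0.99316482]] [0.03747063 0.         0.         0.         0.        ] [[578.38022643   0.         309.35915107]
 [  0.         578.38022643 248.14214481]
 [  0.           0.           1.        ]]
0.1 [0.1899403  0.62108542 0.24713584] [[-9.56269661e-01  2.92485514e-01 -7.47944739e-04]
 [ 2.92486410e-01  9.56267978e-01 -1.80390102e-03]
 [ 1.87620685e-04 -1.94377949e-03 -9.99998093e-01]] [ 0.00618769 -0.4654308   0.38897721]
```

View pics/scene0.png

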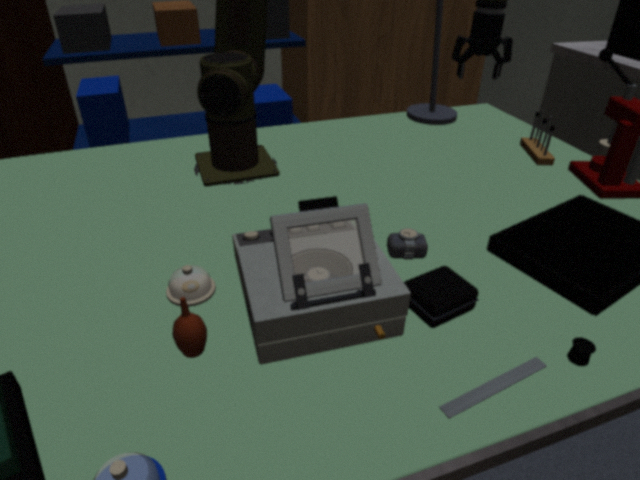

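View pics/top0.png

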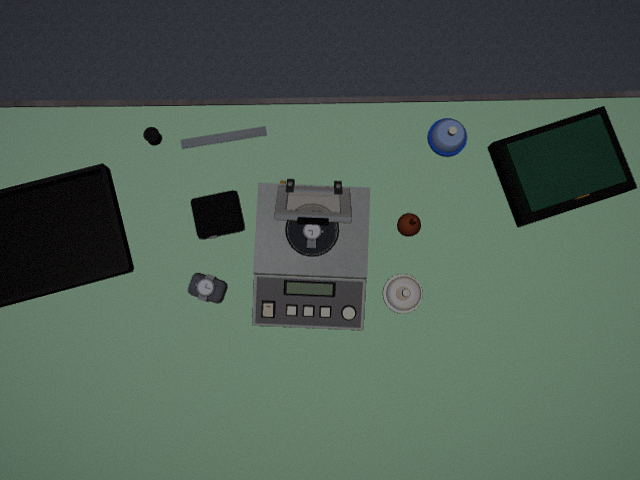

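The top view shows the tester at about (310,255), with its front panel toward the robot. The rocker is at about (268,310), the square keys at (292,311), (308,311) and (325,312), start at (348,313), and the lid is standing open at about (314,200). Next I'll enlarge that area.

```bash
python3 - <<'E'
from h import *
import pickle
c=pickle.load(open("top0.pkl","rb"))
im=c["color"][170:340,240:385,::-1]
im=cv2.convertScaleAbs(cv2.resize(im,None,fx=3.5,fy=3.5,interpolation=cv2.INTER_CUBIC),alpha=1.3)
cv2.imwrite("pics/crop.png",im)
for n,u,v in [("rock",268,307),("L",292,311),("M",308,311),("R",325,312),("S",348,313),("body",262,260),("body",362,260),("bar",313,217),("case",218,215),("cush",206,288),("blow",409,225),("dome",403,293)]:
    print(n,pix2w(c,u,v).round(4))
P=cloud(c)
m=(abs(P[...,2]-.1)<.006); m[:170]=0;m[290:]=0;m[:,:245]=0;m[:,375:]=0
Q=P[m];print(len(Q),cv2.minAreaRect(Q[:,:2].astype(np.float32)*1000))
s=pickle.load(open("scene0.pkl","rb"))
for n,u,v in [("bar top L",275,213),("bar top R",368,208),("mid",322,210)]:
    print(n,pix2w(s,u,v).round(4))
E
```

```text
rock [0.4923 0.1168 0.0766]
L [0.4829 0.066  0.0737]
M [0.4822 0.032  0.0747]
R [ 0.4794 -0.0041  0.0754]
S [ 0.4764 -0.0529  0.0759]
body [0.5905 0.1268 0.1006]
body [ 0.5867 -0.0837  0.0994]
bar [0.6602 0.0199 0.2163]
case [0.6973 0.2267 0.0484]
cush [0.5364 0.2521 0.0532]
blow [ 0.6632 -0.1902  0.0749]
dome [ 0.5173 -0.1751  0.054 ]
6198 ((653.037109375, 20.662643432617188), (240.3970489501953, 195.07315063476562), 86.31133270263672)
bar top L [ 0.2899  0.039  -0.0014]
bar top R [0.3429 0.2559 0.0014]
mid [0.6634 0.0225 0.2143]
```

View pics/crop.png

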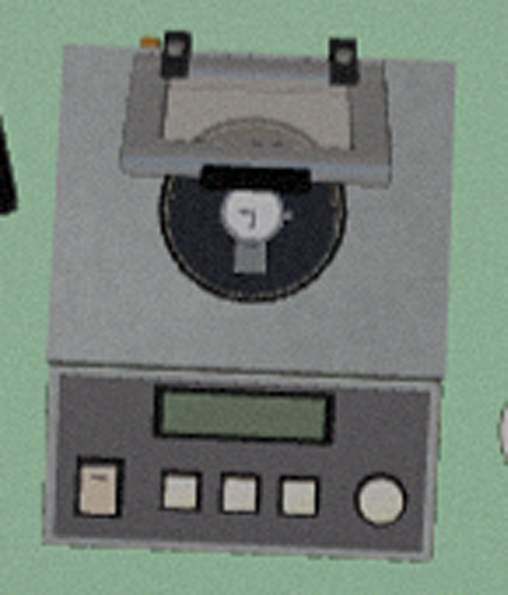

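The crop gives the rocker centre at (268,309), the middle key at (308,311) and start at (349,312). The lid hinges are at the top, with its bar near (313,217). The fits agree: tester origin about (0.598, 0.024), yaw about -3.7°.

```bash
cat >> h.py <<'E'
from scipy.spatial.transform import Rotation as Ro
yaw=np.radians(-3.6); O=np.array([.598,.0242,0]); RT=Ro.from_euler('z',yaw).as_matrix()
def T(x,y,z): return O+RT@np.array([x,y,z])
def toolR(tilt=0): # tool y = tester y, x = -tester x, z down; tilt>0 points away from robot
    R=RT@np.diag([-1.,1,-1]); return R@Ro.from_euler('y',-tilt,degrees=True).as_matrix()
def go(p,R,tip=.017):
    s=read_state(); Rc=np.array(s["tool_rot"]); tcp=p-R[:,2]*tip
    print("tcp",tcp.round(4),"shift",(Rc.T@(tcp-s["tool_pos"])).round(4),"turn",Ro.from_matrix(Rc.T@R).as_rotvec().round(4))
E
python3 - <<'E'
from h import *
import pickle
s=pickle.load(open("scene0.pkl","rb"))
def proj(p):
    q=np.array(s["attitude"]).T@(p-np.array(s["xyz"])); q=np.array([q[0],-q[1],-q[2]])
    return cv2.projectPoints(q.reshape(1,1,3),np.zeros(3),np.zeros(3),s["K"],np.array(s["dist"]))[0].ravel().round(1)
print("rocker px",proj(T(-.117,.086,.075)),"start px",proj(T(-.117,-.086,.075)),"back corners",proj(T(.15,.12,.1)),proj(T(.15,-.12,.1)))
for th in(.75,.85,.95,1.05): print(th,[proj(T(.136-.135*np.cos(th)+.017*np.sin(th),y,.103+.135*np.sin(th)+.017*np.cos(th))) for y in(.075,-.075)])
P=cloud(pickle.load(open("top0.pkl","rb")))
for n,u,v in[("rock",268,305),("rock",268,309),("rock",268,314),("frameback",268,301),("panel",281,311),("M",308,311),("S",349,312)]:
    q=np.nanmedian(P[v-1:v+2,u-1:u+2].reshape(-1,3),0);print(n,(RT.T@(q-O)).round(4))
go(T(-.109,.086,.15),toolR())
E
python3 -c "
import workcell;print(getattr(workcell,'tips_ahead',None))"
```

```text
rocker px [336.5 220.9] start px [250.7 233.1] back corners [410.2 291.5] [254.5 320.4]
0.75 [array([364. , 202.6]), array([268.5, 215.4])]
0.85 [array([366.8, 201.2]), array([269.6, 214.2])]
0.95 [array([369.8, 200.7]), array([270.8, 214. ])]
1.05 [array([373. , 201.1]), array([272.3, 214.7])]
rock [-0.1071  0.0858  0.0785]
rock [-0.1155  0.0857  0.0756]
rock [-0.126   0.0854  0.0703]
frameback [-0.0985  0.0868  0.0725]
panel [-0.1185  0.0582  0.0656]
M [-0.116   0.0005  0.0747]
S [-0.1144 -0.0865  0.0762]
tcp [0.4946 0.1169 0.167 ] shift [-0.4388 -0.3929  0.0808] turn [-0.0019 -0.0004 -0.234 ]
0.017
```

Call:
{"name": "drive_tool", "arguments": {
  "grip": -1,
  "steps": [
    [[-0.04, -0.036, 0], [0, 0, -0.02]],
    [[-0.08, -0.072, 0], [0, 0, -0.05]],
    [[-0.12, -0.107, 0], [0, 0, -0.08]],
    [[-0.16, -0.143, 0.0], [0, 0, -0.11]],
    [[-0.2, -0.179, 0.0], [0, 0, -0.14]],
    [[-0.24, -0.215, 0.0], [0, 0, -0.17]],
    [[-0.28, -0.251, 0.0], [0, 0, -0.2]],
    [[-0.32, -0.287, 0.01], [0, 0, -0.234]],
    [[-0.36, -0.322, 0.03], [-0.002, 0, -0.234]],
    [[-0.4, -0.358, 0.05], [-0.002, 0, -0.234]],
    [[-0.439, -0.393, 0.08], [-0.002, 0, -0.234]],
    [[-0.439, -0.393, 0.08], [-0.002, 0, -0.234]]
  ]
}}

```text
clock: 1.6
tool_pos: [0.4941, 0.1144, 0.1649]
tool_rot: [[-0.998, 0.068, -0.006], [0.068, 0.998, 0.001], [0.006, 0.0, -1.0]]
ft_force: [-0.1, 0.5, 0.2]
width: 0.001
grasp_force: 0.0
```

```bash
python3 - <<'E'
from h import *
go(T(-.109,.086,.09),toolR())
s=read_state();print(s["clock"],s["ft_force"],s["width"])
c=shot("scene");cv2.imwrite("pics/s1.png",cv2.convertScaleAbs(cv2.resize(c["color"][100:330,200:480,::-1],None,fx=2.5,fy=2.5),alpha=1.6))
E
```

```text
tcp [0.4946 0.1169 0.107 ] shift [-0.0007  0.0024  0.0579] turn [ 0.0005 -0.0058 -0.0049]
1.6 [-0.14429767  0.52133638  0.1578828 ] 0.0010875325448698211
```

View pics/s1.png

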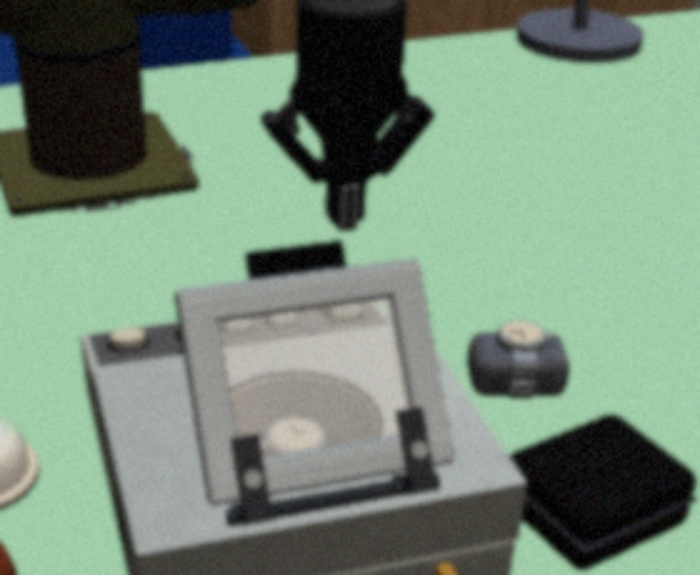

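The closed fingertips (crop 345,225) hang above the rocker, clear of the open lid. I'll descend and feel for contact.

Call:
{"name": "drive_tool", "arguments": {
  "steps": [
    [[0, 0.002, 0.03], [0, 0, 0]],
    [[0, 0.002, 0.058], [0, -0.006, -0.005]],
    [[0, 0.002, 0.062], [0, -0.006, -0.005]],
    [[0, 0.002, 0.065], [0, -0.006, -0.005]],
    [[0, 0.002, 0.067], [0, -0.006, -0.005]],
    [[0, 0.002, 0.067], [0, -0.006, -0.005]]
  ]
}}

```text
clock: 2.4
tool_pos: [0.4957, 0.1197, 0.1023]
tool_rot: [[-0.998, 0.058, 0.008], [0.058, 0.998, 0.002], [-0.008, 0.002, -1.0]]
ft_force: [-0.9, 0.5, -0.7]
width: -0.0
grasp_force: 0.0
```

Call:
{"name": "drive_tool", "arguments": {
  "steps": [
    [[0, -0.002, 0.001], [0, 0, 0]],
    [[0, -0.002, 0.002], [0, 0, 0]],
    [[0, -0.002, 0.003], [0, 0, 0]],
    [[0, -0.002, 0.003], [0, 0, 0]]
  ]
}}

```text
clock: 2.9
tool_pos: [0.4949, 0.1175, 0.0982]
tool_rot: [[-0.998, 0.058, 0.006], [0.058, 0.998, 0.002], [-0.006, 0.002, -1.0]]
ft_force: [-0.4, 0.1, 0.3]
width: -0.005
grasp_force: 0.0
```

Call:
{"name": "drive_tool", "arguments": {
  "steps": [
    [[0, 0, 0.001], [0, 0, 0]],
    [[0, 0, 0.002], [0, 0, 0]],
    [[0, 0, 0.003], [0, 0, 0]],
    [[0, 0, 0.003], [0, 0, 0]]
  ]
}}

```text
clock: 3.4
tool_pos: [0.4952, 0.1175, 0.0955]
tool_rot: [[-0.998, 0.058, 0.007], [0.058, 0.998, 0.002], [-0.007, 0.002, -1.0]]
ft_force: [0.7, -0.4, 1.8]
width: 0.003
grasp_force: 0.7
```

Call:
{"name": "drive_tool", "arguments": {
  "steps": [
    [[0, 0, 0.001], [0, 0, 0]],
    [[0, 0, 0.002], [0, 0, 0]],
    [[0, 0, 0.002], [0, 0, 0]]
  ]
}}

```text
clock: 3.78
tool_pos: [0.4947, 0.1175, 0.0929]
tool_rot: [[-0.998, 0.058, 0.005], [0.058, 0.998, 0.002], [-0.005, 0.002, -1.0]]
ft_force: [-0.4, 0.5, 0.9]
width: 0.004
grasp_force: 0.2
```

Call:
{"name": "drive_tool", "arguments": {
  "steps": [
    [[0, 0, 0.001], [0, 0, 0]],
    [[0, 0, 0.0015], [0, 0, 0]],
    [[0, 0, 0.0015], [0, 0, 0]]
  ]
}}

```text
clock: 4.15
tool_pos: [0.4949, 0.1175, 0.0919]
tool_rot: [[-0.998, 0.058, 0.006], [0.058, 0.998, 0.001], [-0.006, 0.002, -1.0]]
ft_force: [-1.8, -0.8, 3.5]
width: 0.003
grasp_force: 2.0
```

Call:
{"name": "drive_tool", "arguments": {
  "steps": [
    [[0, 0, 0.0007], [0, 0, 0]],
    [[0, 0, 0.0013], [0, 0, 0]],
    [[0, 0, 0.0013], [0, 0, 0]]
  ]
}}

```text
clock: 4.53
tool_pos: [0.4952, 0.1175, 0.0908]
tool_rot: [[-0.998, 0.058, 0.006], [0.058, 0.998, 0.002], [-0.006, 0.002, -1.0]]
ft_force: [-2.0, -0.2, 5.5]
width: 0.0
grasp_force: 2.8
```

Call:
{"name": "drive_tool", "arguments": {
  "steps": [
    [[0, 0, -0.015], [0, 0, 0]],
    [[0, 0, -0.035], [0, -0.05, 0]],
    [[0.01, -0.03, -0.035], [0, -0.1, 0]],
    [[0.02, -0.06, -0.035], [0, -0.15, 0]],
    [[0.02, -0.086, -0.035], [0, -0.2, 0]],
    [[0.02, -0.086, -0.035], [0, -0.2, 0]]
  ]
}}

```text
clock: 5.28
tool_pos: [0.4692, 0.0318, 0.1253]
tool_rot: [[-0.977, 0.06, 0.205], [0.059, 0.998, -0.01], [-0.205, 0.002, -0.979]]
ft_force: [0.2, 0.1, -0.6]
width: -0.004
grasp_force: 0.0
```

```bash
python3 - <<'E'
from h import *
s=read_state();print(s["clock"],s["tool_pos"],s["ft_force"])
c=shot("top"); P=cloud(c)
for u,v in[(268,304),(268,306),(268,309),(268,312),(268,314)]:
    q=np.nanmedian(P[v-1:v+2,u-1:u+2].reshape(-1,3),0);print((RT.T@(q-O)).round(4))
go(T(-.117,0,.0747)+toolR(12)[:,2]*-.008,toolR(12))
E
```

```text
5.275 [0.46916562 0.03180779 0.1252544 ] [ 0.17849367  0.06804271 -0.55731587]
[-0.1049  0.0864  0.0763]
[-0.1092  0.086   0.0743]
[-0.1155  0.0858  0.074 ]
[-0.1218  0.0853  0.0743]
[-0.126  0.085  0.076]
tcp [0.476  0.0319 0.0992] shift [-0.0008 -0.0003  0.0271] turn [ 0.0031 -0.003   0.0027]
```

The rocker's face now measures level (about 0.074 along its length), so it is on. Next is the middle key.

Call:
{"name": "drive_tool", "arguments": {
  "steps": [
    [[0, 0, 0.015], [0, 0, 0]],
    [[-0.001, 0, 0.027], [0, 0, 0]],
    [[-0.001, 0, 0.03], [0, 0, 0]],
    [[-0.001, 0, 0.032], [0, 0, 0]],
    [[-0.001, 0, 0.033], [0, 0, 0]],
    [[-0.001, 0, 0.033], [0, 0, 0]]
  ]
}}

```text
clock: 6.08
tool_pos: [0.4778, 0.0324, 0.0934]
tool_rot: [[-0.977, 0.058, 0.205], [0.057, 0.998, -0.01], [-0.205, 0.002, -0.979]]
ft_force: [-0.4, 0.2, -0.2]
width: 0.002
grasp_force: 0.0
```

Call:
{"name": "drive_tool", "arguments": {
  "steps": [
    [[0, 0, 0.001], [0, 0, 0]],
    [[0, 0, 0.002], [0, 0, 0]],
    [[0, 0, 0.003], [0, 0, 0]],
    [[0, 0, 0.003], [0, 0, 0]]
  ]
}}

```text
clock: 6.58
tool_pos: [0.4785, 0.0323, 0.0905]
tool_rot: [[-0.977, 0.058, 0.205], [0.057, 0.998, -0.01], [-0.205, 0.002, -0.979]]
ft_force: [-0.8, -0.1, 2.0]
width: -0.001
grasp_force: 1.1
```

Call:
{"name": "drive_tool", "arguments": {
  "steps": [
    [[0, 0, 0.001], [0, 0, 0]],
    [[0, 0, 0.002], [0, 0, 0]],
    [[0, 0, 0.002], [0, 0, 0]]
  ]
}}

```text
clock: 6.95
tool_pos: [0.4789, 0.0323, 0.0885]
tool_rot: [[-0.977, 0.058, 0.205], [0.057, 0.998, -0.01], [-0.205, 0.002, -0.979]]
ft_force: [-0.8, -0.7, 3.3]
width: -0.003
grasp_force: 1.7
```

Call:
{"name": "drive_tool", "arguments": {
  "steps": [
    [[0, 0, 0.001], [0, 0, 0]],
    [[0, 0, 0.0018], [0, 0, 0]],
    [[0, 0, 0.0018], [0, 0, 0]]
  ]
}}

```text
clock: 7.32
tool_pos: [0.4793, 0.0323, 0.0867]
tool_rot: [[-0.977, 0.058, 0.205], [0.057, 0.998, -0.01], [-0.205, 0.002, -0.979]]
ft_force: [-0.7, -2.0, 3.6]
width: 0.001
grasp_force: 2.3
```

Call:
{"name": "drive_tool", "arguments": {
  "steps": [
    [[0, 0, -0.015], [0, 0, 0]],
    [[0, 0, -0.04], [0, 0, 0]],
    [[-0.01, 0, -0.09], [0, 0.05, 0]],
    [[-0.02, 0, -0.14], [0, 0.1, 0]],
    [[-0.03, 0, -0.19], [0, 0.15, 0]],
    [[-0.04, 0, -0.24], [0, 0.205, 0]],
    [[-0.04, 0, -0.24], [0, 0.205, 0]]
  ]
}}

```text
clock: 8.2
tool_pos: [0.4708, 0.0324, 0.3353]
tool_rot: [[-0.998, 0.058, 0.01], [0.058, 0.998, 0.002], [-0.01, 0.002, -1.0]]
ft_force: [-0.2, -0.1, 0.1]
width: -0.004
grasp_force: 0.0
```

```bash
python3 - <<'E'
from h import *
import pickle
P=cloud(pickle.load(open("top0.pkl","rb")))
Q=((P-O)@RT)
# lid right/left frame bars: points above 0.125, local |y|<.08
m=(Q[...,2]>.125)&(abs(Q[...,1])<.078)&(abs(Q[...,1])>.05)&(Q[...,0]>-.02)&(Q[...,0]<.2)
q=Q[m];a,b=np.polyfit(q[:,0],q[:,2],1)
print(len(q),"slope angle",np.arctan(-a),"x range",q[:,0].min(),q[:,0].max(),"z",q[:,2].min(),q[:,2].max(),"resid",np.std(q[:,2]-a*q[:,0]-b))
th=np.arctan(-a); n=np.array([np.sin(th),np.cos(th)]); e=np.array([-np.cos(th),np.sin(th)])
d=np.c_[q[:,0]-.136,q[:,2]-.103]; print("offset along n",np.median(d@n),"max along e",(d@e).max())
for t in (th,):print("lid_front",np.array([.136,.103])+.124*e+.017*n)
s=read_state();print(s["clock"],s["tool_pos"],s["joints"],s["ft_force"])
lf=np.array([.136,.103])+.124*e+.017*n
go(T(lf[0]+.06,0,.26),toolR()); go(T(lf[0]+.025,0,lf[1]+.0),toolR())
E
```

```text
862 slope angle 0.8179977105381266 x range 0.055207424264542504 0.1504344301571391 z 0.12502508007753432 0.21987596960816758 resid 0.004133698256043088
offset along n 0.022225053453598938 max along e 0.137045419986643
lid_front [0.06362944 0.20511514]
8.2 [0.47078749 0.03240503 0.33534632] [ -2.65385054 -18.77786532 110.20789358   0.12610908  88.00281779
 -89.35072022] [-0.1683049  -0.0733396   0.09460876]
tcp [0.7214 0.0164 0.277 ] shift [-0.2505 -0.0016  0.0608] turn [0.0023 0.0099 0.0051]
tcp [0.6865 0.0186 0.2221] shift [-0.215  -0.0016  0.1154] turn [0.0023 0.0099 0.0051]
```

Call:
{"name": "drive_tool", "arguments": {
  "steps": [
    [[-0.05, 0, 0], [0, 0.005, 0.003]],
    [[-0.1, 0, 0], [0.002, 0.01, 0.005]],
    [[-0.15, -0.001, 0], [0.002, 0.01, 0.005]],
    [[-0.2, -0.001, 0], [0.002, 0.01, 0.005]],
    [[-0.25, -0.002, 0], [0.002, 0.01, 0.005]],
    [[-0.252, -0.002, 0.02], [0.002, 0.01, 0.005]],
    [[-0.25, -0.002, 0.05], [0.002, 0.01, 0.005]],
    [[-0.242, -0.002, 0.08], [0.002, 0.01, 0.005]],
    [[-0.233, -0.002, 0.097], [0.002, 0.01, 0.005]],
    [[-0.233, -0.002, 0.097], [0.002, 0.01, 0.005]]
  ]
}}

```text
clock: 9.45
tool_pos: [0.6984, 0.0175, 0.2293]
tool_rot: [[-0.998, 0.063, -0.015], [0.063, 0.998, 0.001], [0.015, -0.0, -1.0]]
ft_force: [-0.1, -0.1, -0.7]
width: -0.0
grasp_force: 0.0
```

```bash
python3 - <<'E'
from h import *
s=read_state();print(s["clock"],s["ft_force"], (RT.T@(np.array(s["tool_pos"])-O)).round(4))
go(T(.106,0,.2212),toolR())
c=shot("scene");cv2.imwrite("pics/s2.png",cv2.convertScaleAbs(cv2.resize(c["color"][100:340,200:480,::-1],None,fx=2.5,fy=2.5),alpha=1.6))
E
```

```text
9.45 [-0.13209386 -0.13210892 -0.68695752] [ 0.1007 -0.0004  0.2293]
tcp [0.7038 0.0175 0.2382] shift [-0.0052  0.0004 -0.009 ] turn [-0.     -0.0154  0.0003]
```

View pics/s2.png

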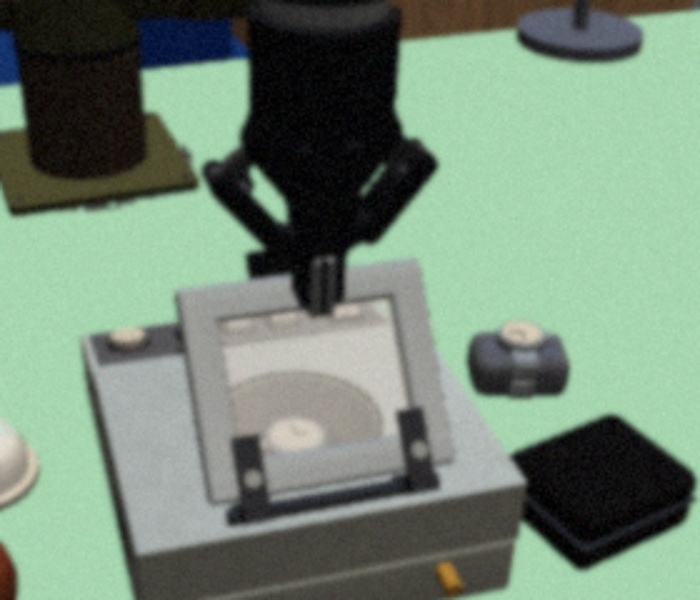

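The fingertips (crop 322,305) hang behind and above the lid's front bar, and the lid hasn't moved. I'll let the arm settle, then start along the arc.

Call:
{"name": "drive_tool", "arguments": {
  "steps": [
    [[0, 0, 0], [0, 0, 0]],
    [[0, 0, 0], [0, 0, 0]]
  ]
}}

```text
clock: 9.75
tool_pos: [0.7022, 0.0171, 0.2344]
tool_rot: [[-0.998, 0.063, -0.006], [0.063, 0.998, 0.0], [0.006, -0.0, -1.0]]
ft_force: [0.5, -0.4, -0.3]
width: 0.004
grasp_force: 0.0
```

Call:
{"name": "drive_tool", "arguments": {
  "steps": [
    [[0.006, 0, 0.002], [0, 0, 0]],
    [[0.012, 0, 0.005], [0, 0, 0]],
    [[0.023, 0, 0.0105], [0, 0, 0]],
    [[0.033, 0, 0.0175], [0, 0, 0]],
    [[0.043, 0, 0.0255], [0, 0, 0]],
    [[0.052, 0, 0.034], [0, 0, 0]],
    [[0.052, 0, 0.034], [0, 0, 0]]
  ]
}}

```text
clock: 10.62
tool_pos: [0.6479, 0.0205, 0.1979]
tool_rot: [[-0.998, 0.063, -0.012], [0.063, 0.998, 0.001], [0.012, -0.0, -1.0]]
ft_force: [-0.4, 0.3, -0.7]
width: 0.001
grasp_force: 0.0
```

```bash
python3 - <<'E'
from h import *
s=read_state();print(s["clock"],s["ft_force"], (RT.T@(np.array(s["tool_pos"])-O)).round(4))
go(T(.0543,0,.187),toolR())
c=shot("scene");cv2.imwrite("pics/s3.png",cv2.convertScaleAbs(cv2.resize(c["color"][100:340,200:480,::-1],None,fx=2.5,fy=2.5),alpha=1.6))
E
```

```text
10.625 [-0.44083847  0.25893302 -0.65457261] [ 0.0501 -0.0005  0.1979]
tcp [0.6522 0.0208 0.204 ] shift [-0.0042  0.0005 -0.0062] turn [-0.0001 -0.0119  0.0001]
```

View pics/s3.png

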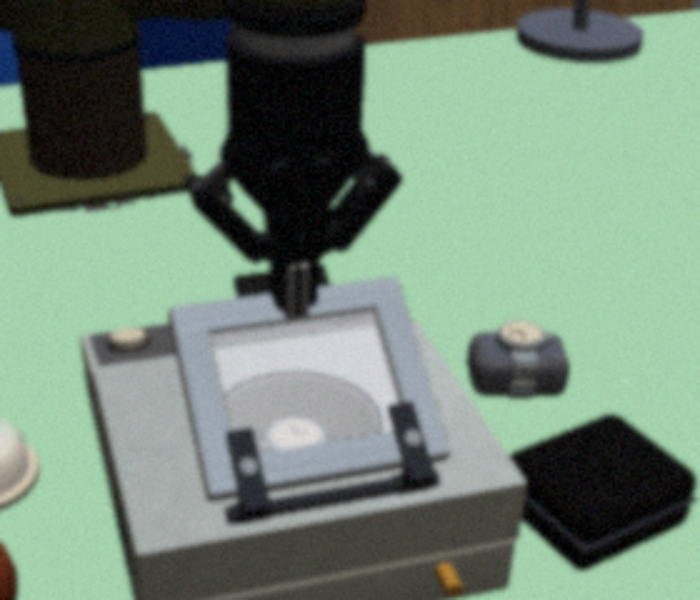

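The lid is coming down, with the tips on the inner part of its front bar (crop 297,305). I'll carry on, drifting slightly outward.

Call:
{"name": "drive_tool", "arguments": {
  "steps": [
    [[0.009, 0, 0.0095], [0, 0, 0]],
    [[0.017, 0, 0.02], [0, 0, 0]],
    [[0.024, 0, 0.031], [0, 0, 0]],
    [[0.029, 0, 0.0425], [0, 0, 0]],
    [[0.032, 0, 0.05], [0, 0, 0]],
    [[0.033, 0, 0.055], [0, 0, 0]],
    [[0.033, 0, 0.055], [0, 0, 0]],
    [[0.033, 0, 0.055], [0, 0, 0]]
  ]
}}

```text
clock: 11.68
tool_pos: [0.6163, 0.0225, 0.1448]
tool_rot: [[-0.998, 0.063, -0.009], [0.063, 0.998, 0.0], [0.009, -0.0, -1.0]]
ft_force: [-0.1, -0.8, -0.5]
width: 0.002
grasp_force: 0.0
```

Call:
{"name": "drive_tool", "arguments": {
  "steps": [
    [[0, 0, 0.003], [0, 0, 0]],
    [[0, 0, 0.006], [0, 0, 0]],
    [[0, 0, 0.009], [0, 0, 0]],
    [[0, 0, 0.009], [0, 0, 0]]
  ]
}}

```text
clock: 12.18
tool_pos: [0.616, 0.0225, 0.1359]
tool_rot: [[-0.998, 0.063, -0.009], [0.063, 0.998, 0.001], [0.009, -0.0, -1.0]]
ft_force: [-2.8, 0.4, 4.2]
width: 0.001
grasp_force: 2.1
```

Call:
{"name": "drive_tool", "arguments": {
  "steps": [
    [[0, 0, 0.001], [0, 0, 0]],
    [[0, 0, 0.003], [0, 0, 0]],
    [[0, 0, 0.003], [0, 0, 0]]
  ]
}}

```text
clock: 12.55
tool_pos: [0.616, 0.0225, 0.1332]
tool_rot: [[-0.998, 0.063, -0.009], [0.063, 0.998, 0.0], [0.009, -0.0, -1.0]]
ft_force: [-3.4, 1.0, 6.3]
width: 0.001
grasp_force: 3.3
```

The force is about 6 N with the tips below the shut height, so the lid is on its springs. Lifting off and moving to above the start key.

Call:
{"name": "drive_tool", "arguments": {
  "steps": [
    [[0, 0, -0.01], [0, 0, 0]],
    [[0, 0, -0.03], [0, 0, 0]],
    [[0.02, 0, -0.05], [0, -0.03, 0]],
    [[0.06, -0.03, -0.05], [0, -0.08, 0]],
    [[0.1, -0.06, -0.05], [0, -0.13, 0]],
    [[0.14, -0.085, -0.04], [0, -0.17, 0]],
    [[0.155, -0.086, -0.02], [0, -0.21, 0]],
    [[0.155, -0.086, -0.005], [0, -0.21, 0]],
    [[0.155, -0.086, -0.005], [0, -0.21, 0]],
    [[0.155, -0.086, -0.005], [0, -0.21, 0]]
  ]
}}

```text
clock: 13.8
tool_pos: [0.4573, -0.0536, 0.1401]
tool_rot: [[-0.978, 0.062, 0.201], [0.061, 0.998, -0.013], [-0.201, -0.0, -0.98]]
ft_force: [-0.9, 0.5, 0.1]
width: -0.0
grasp_force: 0.0
```

```bash
python3 - <<'E'
from h import *
s=read_state();print(s["clock"],s["tool_pos"],s["ft_force"])
go(T(-.117,-.086,.0755)-toolR(12)[:,2]*.004,toolR(12))
c=shot("top"); Q=(cloud(c)-O)@RT
for y in(.06,-.06):
    m=(abs(Q[...,1]-y)<.008)&(Q[...,0]>.005)&(Q[...,0]<.11); q=Q[m]; q=q[q[:,2]>.11]; print(len(q),np.polyfit(q[:,0],q[:,2],1),np.median(q[:,2]))
q=Q[306,268];print(q)
cv2.imwrite("pics/t4.png",cv2.convertScaleAbs(cv2.resize(c["color"][170:340,240:385,::-1],None,fx=3.5,fy=3.5),alpha=1.3))
E
```

```text
13.8 [ 0.4573011  -0.05360112  0.1400958 ] [-0.93442561  0.47516993  0.06927018]
tcp [ 0.4715 -0.054   0.096 ] shift [-0.005   0.0005  0.046 ] turn [-0.0001 -0.0071  0.0007]
381 [0.0135397  0.11878759] 0.11935632210263036
385 [0.01461062 0.11902657] 0.1196655994323077
[-0.10916535  0.08596878  0.07536794]
```

View pics/t4.png

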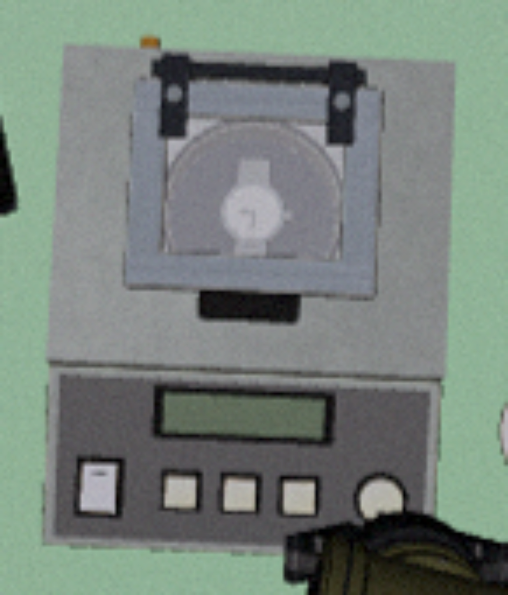

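The lid is flat and shut at 0.119–0.120 and the rocker is level. The start key (crop 381,498) is clear, so I'll press it.

Call:
{"name": "drive_tool", "arguments": {
  "steps": [
    [[-0.002, 0, 0.02], [0, -0.003, 0]],
    [[-0.005, 0, 0.038], [0, -0.007, 0]],
    [[-0.005, 0, 0.044], [0, -0.007, 0]],
    [[-0.005, 0, 0.046], [0, -0.007, 0]],
    [[-0.005, 0, 0.048], [0, -0.007, 0]],
    [[-0.005, 0, 0.048], [0, -0.007, 0]]
  ]
}}

```text
clock: 14.6
tool_pos: [0.4707, -0.0546, 0.0935]
tool_rot: [[-0.976, 0.063, 0.207], [0.061, 0.998, -0.013], [-0.208, -0.0, -0.978]]
ft_force: [0.9, 0.5, 0.3]
width: 0.001
grasp_force: 0.0
```

Call:
{"name": "drive_tool", "arguments": {
  "steps": [
    [[0, 0, 0.001], [0, 0, 0]],
    [[0, 0, 0.002], [0, 0, 0]],
    [[0, 0, 0.003], [0, 0, 0]],
    [[0, 0, 0.003], [0, 0, 0]]
  ]
}}

```text
clock: 15.1
tool_pos: [0.4712, -0.0546, 0.0903]
tool_rot: [[-0.976, 0.063, 0.207], [0.061, 0.998, -0.013], [-0.207, -0.0, -0.978]]
ft_force: [-1.2, -0.1, 2.1]
width: 0.007
grasp_force: 1.0
```

Call:
{"name": "drive_tool", "arguments": {
  "steps": [
    [[0, 0, 0.001], [0, 0, 0]],
    [[0, 0, 0.002], [0, 0, 0]],
    [[0, 0, 0.002], [0, 0, 0]]
  ]
}}

```text
clock: 15.48
tool_pos: [0.4716, -0.0546, 0.0882]
tool_rot: [[-0.976, 0.063, 0.207], [0.061, 0.998, -0.013], [-0.207, -0.0, -0.978]]
ft_force: [-1.4, -0.4, 3.9]
width: -0.001
grasp_force: 1.7
```

Call:
{"name": "drive_tool", "arguments": {
  "steps": [
    [[0, 0, 0.001], [0, 0, 0]],
    [[0, 0, 0.0018], [0, 0, 0]],
    [[0, 0, 0.0018], [0, 0, 0]]
  ]
}}

```text
clock: 15.85
tool_pos: [0.472, -0.0547, 0.0865]
tool_rot: [[-0.976, 0.063, 0.207], [0.061, 0.998, -0.013], [-0.207, -0.0, -0.978]]
ft_force: [-1.7, 0.2, 3.2]
width: -0.002
grasp_force: 2.2
```

Call:
{"name": "drive_tool", "arguments": {
  "steps": [
    [[0, 0, -0.015], [0, 0, 0]],
    [[0, 0, -0.04], [0, 0, 0]],
    [[0.03, 0, -0.08], [0, 0, 0]],
    [[0.06, 0, -0.12], [0, 0, 0]],
    [[0.06, 0, -0.12], [0, 0, 0]],
    [[0.06, 0, -0.12], [0, 0, 0]]
  ]
}}

```text
clock: 16.6
tool_pos: [0.3882, -0.0493, 0.1909]
tool_rot: [[-0.976, 0.063, 0.206], [0.062, 0.998, -0.013], [-0.207, 0.0, -0.978]]
ft_force: [1.1, -0.3, 0.5]
width: 0.001
grasp_force: 0.0
```

```bash
python3 - <<'E'
from h import *
import pickle
c=shot("top"); Q=(cloud(c)-O)@RT; Q0=(cloud(pickle.load(open("top0.pkl","rb")))-O)@RT
for n,u,v in[("rock",268,306),("rock",268,313),("L",292,311),("M",308,311),("R",325,312),("S",349,310),("bar",313,252),("case",218,215),("cush",206,288),("blow",409,225),("dome",403,293)]:
    f=lambda A:np.nanmedian(A[v-1:v+2,u-1:u+2].reshape(-1,3),0).round(4)
    print(n,f(Q0),f(Q))
print(read_state()["ft_force"])
E
```

```text
rock [-0.1092  0.0858  0.0769] [-0.1092  0.086   0.0767]
rock [-0.1239  0.0855  0.0713] [-0.1239  0.0852  0.0764]
L [-0.1175  0.0345  0.074 ] [-0.1175  0.0345  0.0756]
M [-0.116   0.0005  0.0747] [-0.116   0.0005  0.0761]
R [-0.1166 -0.0356  0.0752] [-0.1166 -0.0356  0.0747]
S [-0.1102 -0.0861  0.0796] [-0.1101 -0.0865  0.0761]
bar [ 0.0125 -0.0049  0.057 ] [ 0.0057 -0.0043  0.1183]
case [0.0863 0.2084 0.0483] [0.0864 0.2077 0.0486]
cush [-0.0759  0.2233  0.0534] [-0.0758  0.2235  0.0517]
blow [ 0.0784 -0.2098  0.075 ] [ 0.0785 -0.2099  0.0741]
dome [-0.0679 -0.2041  0.0538] [-0.068  -0.2041  0.0536]
[ 0.60354587  0.21341825 -0.80188606]
```

```bash
python3 -c "
from workcell import *
print(close_job())"
```

```text
the job is handed in; nothing more can be done
None
```

The tester was switched on, the middle programme key tapped, the lid pushed fully shut and the start key tapped, in that order. The final camera check showed the rocker on, the lid shut and the bystanders in place; the job is handed in at about 17 s, but no verdict was returned.

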